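# Take the profile template off its safety hook and seat it in the sledge

## Task

The metal profile template hangs on the hook of the stand behind a sprung keeper. Press the keeper's red pad down until it snaps open and stays down, then lift the template off the hook and lower it, wooden grip up, into the long slot of the wooden sledge. Keep hold of it until it stands on the bottom of the slot, then let go, and leave everything else on the worktop where it is.

Things in the scene. Friction and masses are not known exactly. Their poses are not given: they have to be found in the camera images.
- stand: Fixed hook stand. Origin on the worktop under the hanging template, z up, x from the hook's nose to its post (away from the robot, yaw within 0.35 rad). Base x -52..92, y +-60, 18 mm high; post 26 mm square at x 58; level steel arm 12x12 mm from post to nose, top at z 215 (post too). Nose x -104..-74, 22 mm wide, tops the arm by 16 mm: raise a thing over it, draw it off along -x.
- keeper (a joint): Keeper: 50 mm steel finger hinged on the nose (x -80, z 224 mm in the stand's frame, about y), red pad at its end. 0 = shut: upright, leaning 25 deg to the post, barring the way off; cannot swing outward. Opens inward and down to 1.2 rad, lying along the arm below the nose's top. Over-centre spring: below 0.6 rad it springs shut, beyond it snaps open and stays. About 5 N down on the pad.
- keeper_pad (a point): Top of the red pad (20 mm wide in y, 10 mm across); moves with the keeper. Shut: x -59, z 274 mm in the stand's frame; open: about x -25, z 221. Press straight down here or up to 8 mm nearer the post; the keeper passes its dead point when the presser is about 25 mm above the arm's top and is fully open at about 12 mm.
- template: Loose aluminium plate 8 mm thick (x), 110 wide (y), 210 high (z), 0.25 kg, side edge at +y stepped. Origin mid lower edge, z up. Hole for the arm at z 95..145, 40 mm wide: on the hook it can rise at most 38 mm. Wooden grip on top, 14 mm thick (x), 56 wide, z 160..210. It hangs with its x along the arm, within 8 mm of the stand's origin in x, lower edge 70 mm above the worktop.
- template_grip (a point): Point in the template's wooden grip at which to hold it, 190 mm above its lower edge, 20 mm below its top; pinch it there across the 14 mm thickness (along the template's x) from above.
- sledge: Fixed wooden sledge: base 120 x 160 mm, two cheeks with tops 52 mm above the worktop. Between them a slot 17 mm wide (its x) and 130 mm long (its y), centred on the origin, bottom 14 mm above the worktop. Origin on the worktop at the centre, z up, yaw within 0.5 rad. The template may stand in it either way round.
- wood_wedge: Bystander: loose hardwood wedge 94 x 58 x 24 mm, origin under its middle.
- clay_pot: Bystander: loose small terracotta pot, 64 mm across, 62 mm high, origin under its middle.
- masking_tape: Bystander: loose roll of yellowish tape lying flat, 106 mm across, 25 mm high, origin under its middle.
- g_clamp: Bystander: loose red G-clamp lying flat, 124 x 144 x 19 mm, origin under its middle.
Things that resemble listed ones, but are neither listed nor needed, are in the scene too. Of the things shaped like the template, the aluminium one is meant.

How it is judged:
On the way, in this order (a step that is already met when the one before it is completed fails the run):
1. the keeper has snapped open (past 1.0 rad) with the template still hanging on the hook (value of joint keeper above 1 rad and distance of template from where it was at the start of the episode below 0.025 m), for 0.2 s.
2. the template is off the hook: beyond the nose on its free side, and off the worktop (x of template in the frame of stand below -0.11 m and height (world z) of template above 0.03 m), for 0.1 s.
3. the template, still held in the fingers, is lowered into the sledge's slot to within 8 mm of its bottom (z of template in the frame of sledge below 0.022 m and horizontal distance between template and sledge below 0.017 m and contact force between the fingers and template above 0.5 N), for 0.1 s.
At the end, for the whole second after the job is handed in: The template stands upright (within 0.2 rad) and still in the sledge's slot, grip up, its lower edge on the slot's bottom (within 4 mm), its middle within 17 mm of the slot's middle, and it is let go; the wedge, pot, tape roll and clamp are within 30 mm of where they were (z of template in the frame of sledge between 0.01 and 0.018 m and horizontal distance between template and sledge below 0.017 m and angle between the x axis of template and the x axis of sledge, either way round below 0.2 rad and angle between template's own z axis and vertical below 0.2 rad and linear speed of template below 0.02 m/s and distance of each of wood_wedge, clay_pot, masking_tape, g_clamp from where it was at the start of the episode below 0.03 m); the robot touches nothing.
It fails at once if the template is tipped over or dropped on its side (angle between template's own z axis and vertical above 0.7 rad).
It also fails if it takes over 58 s, if anything falls off the work surface, if the arm or the gripper's body presses on something with over 40 N, if the wrist force passes 120 N, or if a joint passes its speed limit or range.

## Robot

A 6-joint arm with a two-finger parallel gripper is mounted at the origin on a cart in front of the work surface, level with it; the furniture and walls round the work are solid. World frame = base frame: x ahead of the robot, y to its left, z up, the work surface at z = 0. Lengths are in m, angles in rad, forces in N, time in s.
With the tool pointing down it reaches from about 0.35 to 0.975 m from the base axis. Payload 4.9 kg.
Tool frame: the origin (TCP) lies at the very end of the fingers, on their centre line; the grasp point (between the pads) lies 19 mm behind it; z points along the fingers, y is the line along which they close (so a half turn about z gives the same grasp; the last joint's range is limited). The gripper opens to 85 mm and grips with 20 to 120 N. Pads are 22 mm wide; open, the fingers measure 114 mm over their backs; the gripper's body (76 mm by 85 mm) begins 54 mm behind the grasp point. The pads swing forward as they close: fully open they stand 13 mm farther back than shut.
Start: joints at [1.089, 0.053, 1.613, -0, 1.476, -0.119], TCP at [0.222, 0.584, 0.231] pointing down, gripper open.
Joint ranges: [-3.01, 3.01], [-1.01, 2.22], [0.06, 2.58], [-1.02, 4.17], [0.09, 2.62], [-3.14, 3.14]. Speed limits (rad/s): [2.57, 2.57, 3.14, 3.14, 3.14, 3.14].

## Interface

Orientations are given as a unit quaternion [w, x, y, z].
In Python, from plant import manip gives the robot as it stands.
- The arm moves only by the tool play_rows, never from a script. Its argument "series" is a list that holds one entry, the list of rows, each a list of 7 numbers: the shift along the world's x, y, z in m, then the turn, a rotation vector about the world's x, y, z in degrees, then the opening, from 0 (shut) to 1 (fully open). In form: [[[dx, dy, dz, rx, ry, rz, grip], ...]]. A call has 1 to 10 rows; each row shifts and turns the commanded pose from where the row before left it; what a row does not reach is not made up. A row lasts 1/10 s, in which the tool goes at most 50 mm and 8.59 degrees, less where a joint would pass 70% of its speed; a pose out of reach is approached as far as the arm can. A call with a gripper value outside its range is refused whole. The fingers move at their own pace and stop on an object; the grip force is fixed at half the most. Time passes only in rows, so rows that do not move let the fingers close. It gives the time, the measured TCP pose, the force, the opening and the grip force at its end, in the units of the state.
- manip.state(): the state, without advancing time (a new reading comes with each control period).
- manip.grab_frame(name): name is "side" or "top" or "wrist"; returns a dict with "frame" (480x640x3 uint8, blue, green, red), "mtx" (3x3 intrinsics, pixels), "k1" (the pictures are not rectified: a ray, as slopes to the right and down, at radius r is drawn at 1 + k1 r^2 times it, then the intrinsics apply), "R" (3x3) and "t" (3): a world point X has camera coordinates R X + t. Camera axes: x right, y down, z forward; pixel columns grow to the right and rows downward; lengths in m; the calibration is good to about 2 mm. A picture is of the moment at which its call begins. There is no depth.
- manip.job_done(): hands the job in; it is judged then, once.
The state is a dict: "time": time; "joint_pos": joint angles; "joint_vel": joint speeds; "joint_efforts": joint torques, N m; "tool_pos": TCP position; "tool_rot": TCP orientation; "contact_force": force on the tool from outside, world axes, zero at the start; "ft_torque": the same for the moment, N m; "gripper_width": opening from 0.0 (shut) to 1.0 (fully open); "grasp_force": force on a finger pad.
Only numpy, scipy, OpenCV 4.12 (cv2) and the standard library are available. Lean on these libraries where they do the work, as an engineer would, in place of code of your own. Each camera call takes 0.05 s, during which the arm holds its last target. There are 200 camera calls.

## Working session

There is one attempt and no reset: what is moved stays moved. The work goes in short steps, Python scripts to look and compute and a tool call to move; the robot and the scene stay as the last step left them, time stands still between calls to the robot, and variables do not carry over. Pictures are saved under pics/ and viewed, at most 11 in all, crops included, and the job is handed in when it is done.

Besides the shell and the picture viewer there is one more tool, called after "Request:" by a JSON object that holds its "fn" and its "kwargs". play_rows: Moves the arm, as the interface text tells. Its arguments: {"type":"object","properties":{"series":{"type":"array"}},"required":["series"]}

```bash
mkdir -p pics
cat > h.py <<'E'
import cv2, numpy as np, pickle
from plant import manip
def grab(n, tag):
    d=manip.grab_frame(n); cv2.imwrite(f'pics/{tag}.png', d['frame']); pickle.dump(d,open(f'pics/{tag}.pkl','wb')); return d
def load(tag): return pickle.load(open(f'pics/{tag}.pkl','rb'))
def ray(d,u,v):
    K=np.array(d['mtx']); xd=np.array([(u-K[0,2])/K[0,0],(v-K[1,2])/K[1,1]]); x=xd.copy()
    for _ in range(30): x=xd/(1+d['k1']*(x@x))
    R=np.array(d['R']); t=np.array(d['t']).ravel()
    return -R.T@t, R.T@np.array([x[0],x[1],1])
def atz(d,u,v,z):
    c,r=ray(d,u,v); return c+r*(z-c[2])/r[2]
def proj(d,X):
    X=np.atleast_2d(X); c=X@np.array(d['R']).T+np.array(d['t']).ravel(); s=c[:,:2]/c[:,2:]
    s=s*(1+d['k1']*(s**2).sum(1,keepdims=True)); K=np.array(d['mtx']); return s*[K[0,0],K[1,1]]+[K[0,2],K[1,2]]
def tri(*obs):
    A=np.zeros((3,3)); b=np.zeros(3)
    for d,u,v in obs:
        c,r=ray(d,u,v); r=r/np.linalg.norm(r); P=np.eye(3)-np.outer(r,r); A+=P; b+=P@c
    return np.linalg.solve(A,b)
E
python3 - <<'E'
from h import *
for n in('side','top'):
    d=grab(n,n+'0'); print(n,-np.array(d['R']).T@np.array(d['t']).ravel(), d['mtx'][0][0],d['k1'])
print(manip.state())
E
```

```text
side [ 0.22210179 -1.04880639  1.08655207] 531.4256243124674 0.03619780495992602
top [0.4730961  0.00285047 1.35872871] 490.3575751908262 -0.1379856648655161
{'time': 0.1, 'joint_pos': array([ 1.08897341e+00,  5.32981617e-02,  1.61413826e+00,  3.45174851e-05,
        1.47603992e+00, -1.19042369e-01]), 'joint_vel': array([ 0.00131459, -0.00018177, -0.00267162, -0.00111352,  0.00175928,
       -0.00084587]), 'joint_efforts': array([ 6.84452461e-04, -3.94901240e+01, -3.71363246e+01, -1.49529865e-04,
        3.90642526e-03, -1.05353601e-05]), 'tool_pos': array([0.2215484 , 0.58381058, 0.23019245]), 'tool_rot': array([-2.95134480e-04,  1.80398752e-01,  9.83593108e-01, -8.94576676e-04]), 'contact_force': array([-0.28914358, -0.16837408,  0.22313745]), 'ft_torque': array([-0.01205571, -0.00045085,  0.00229223]), 'grasp_force': 0.0, 'gripper_width': 0.9976153096429483}
```

View pics/side0.png

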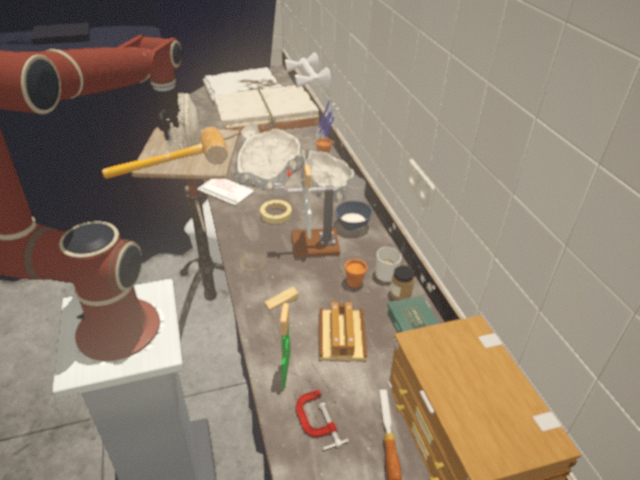

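View pics/top0.png

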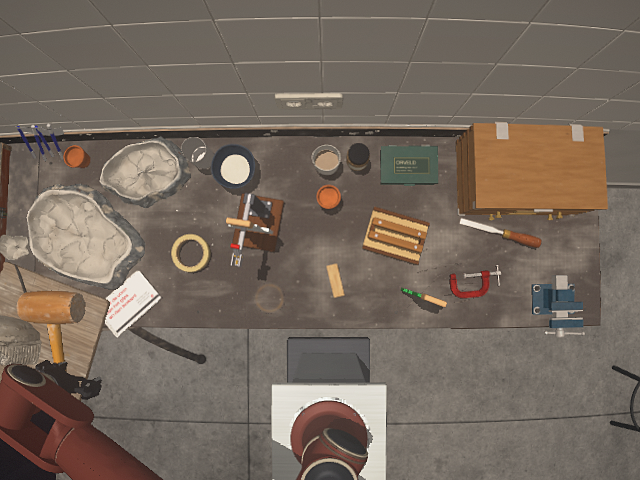

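The overview shows the stand at top px (258,222), with the red pad near (235,246). The sledge is at (396,236), and the bystanders are around them. Next I enlarge both.

Run:
```python
from h import *
t=load('top0')['frame']; s=load('side0')['frame']
a=cv2.resize(t[185:285,215:295],None,fx=5,fy=5,interpolation=cv2.INTER_CUBIC)
b=cv2.resize(t[200:275,355:435],None,fx=5,fy=5,interpolation=cv2.INTER_CUBIC)
c=np.zeros((500,800,3),np.uint8); c[:500,:400]=a; c[:375,400:]=b
cv2.imwrite('pics/c1.png',c)
a=cv2.resize(s[155:265,260:360],None,fx=4,fy=5,interpolation=cv2.INTER_CUBIC)
b=cv2.resize(s[295:365,310:375],None,fx=6,fy=6,interpolation=cv2.INTER_CUBIC)
c=np.zeros((550,800,3),np.uint8); c[:550,:400]=a; c[:420,410:800]=b
cv2.imwrite('pics/c2.png',c)
```

```text
(no output)
```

View pics/c1.png

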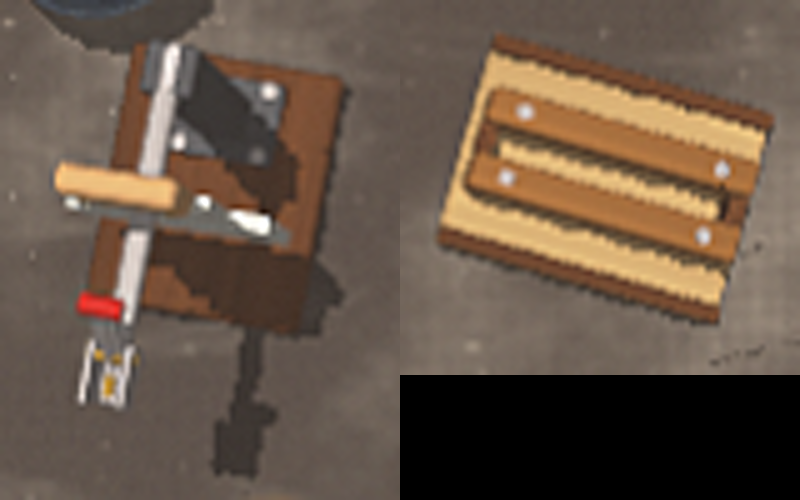

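View pics/c2.png

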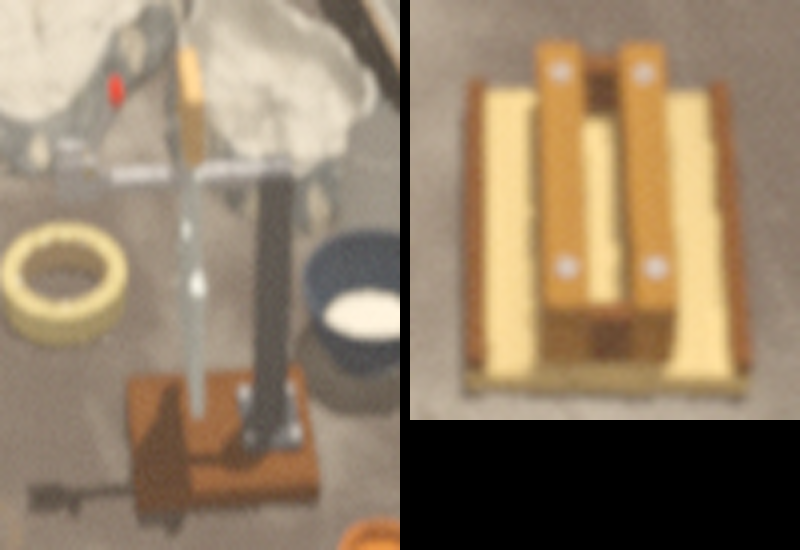

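The top crop shows the grip's top around (118,185), the pad at (100,303), the nose at about (107,375), and the arm line from (172,60) to (128,320). The sledge's four screws on the cheek tops are at (126,112), (322,170), (107,178) and (303,236) within its half. The side crop shows the pad at (117,90) and the grip's top at (190,52).

Run:
```python
from h import *
from scipy.optimize import least_squares
T=load('top0');S=load('side0')
A=lambda u,v:(T,215+(u+.5)/5-.5,185+(v+.5)/5-.5)
B=lambda u,v:(T,355+(u+.5)/5-.5,200+(v+.5)/5-.5)
C=lambda u,v:(S,260+(u+.5)/4-.5,155+(v+.5)/5-.5)
D=lambda u,v:(S,310+(u+.5)/6-.5,295+(v+.5)/6-.5)
print('pad',tri(A(100,303),C(117,82)),'grip',tri(A(118,182),C(190,52)))
pts=[(A(342,78),(.092,-.06,.018)),(A(302,332),(-.052,-.06,.018)),(A(135,45),(.092,.06,.018)),(A(100,303),(-.059,0,.272)),(A(107,375),(-.089,0,.231)),(A(128,318),(-.045,0,.215)),(A(172,50),(.065,0,.215)),(C(117,82),(-.059,0,.272)),(C(300,370),(.092,.06,.018)),(C(318,490),(.092,-.06,.018)),(C(130,385),(-.052,.06,.018))]
def pose(pts,p0):
    f=lambda p:np.concatenate([proj(d,np.array([p[0]+np.cos(p[2])*X[0]-np.sin(p[2])*X[1],p[1]+np.sin(p[2])*X[0]+np.cos(p[2])*X[1],X[2]]))[0]-[u,v] for (d,u,v),X in pts])
    r=least_squares(f,p0,loss='soft_l1'); print(r.x.round(4)); print(f(r.x).reshape(-1,2).round(1).tolist()); return r.x
p=pose(pts,[.5,.15,0])
for (u,v) in [(60,172),(180,196),(118,182)]:
    X=atz(*A(u,v),.278); d=X[:2]-p[:2]; c,s=np.cos(p[2]),np.sin(p[2]); print('grip top',X,'stand',c*d[0]+s*d[1],-s*d[0]+c*d[1])
sc=[atz(*B(u,v),.052) for u,v in[(126,112),(322,170),(107,178),(303,236)]]
print(np.array(sc).round(4).tolist(),np.mean(sc,0))
v=sc[0]-sc[1]+sc[2]-sc[3]; print('yaw',np.arctan2(-v[0],v[1]))
bs=[atz(*B(u,v),.014) for u,v in[(95,35),(372,118),(318,323),(40,242)]]
print(np.array(bs).round(4).tolist(),np.mean(bs,0)); 
ss=[atz(*D(u-410,v),.052) for u,v in[(561,73),(644,73),(566,267),(655,267)]]; print(np.array(ss).round(4).tolist(),np.mean(ss,0))
v=ss[0]-ss[2]+ss[1]-ss[3]; print('yaw',np.arctan2(-v[0],v[1]))
```

```text
pad [0.52272904 0.20870902 0.27437487] grip [0.57437515 0.19801668 0.29236825]
[ 0.5786  0.1976 -0.1847]
[[1.0, -0.3], [-0.9, 0.3], [0.0, -1.3], [0.4, 0.5], [-0.1, -0.4], [0.5, -7.3], [0.6, 0.6], [-1.1, 0.9], [-0.3, -2.1], [0.2, -2.2], [-1.9, -2.9]]
grip top [0.57997896 0.22691982 0.278     ] stand -0.004000080029778726 0.02903249494057012
grip top [0.56906835 0.17284539 0.278     ] stand -0.0047964577998780645 -0.026125924995913916
grip top [0.57540743 0.20072677 0.278     ] stand -0.0036845149600891625 0.0024453745341319784
[[0.5934, -0.1382, 0.052], [0.5621, -0.2434, 0.052], [0.558, -0.1277, 0.052], [0.5268, -0.2327, 0.052]] [ 0.56006484 -0.18550322  0.052     ]
yaw -0.28862939569693147
[[0.6396, -0.1255, 0.014], [0.5935, -0.2789, 0.014], [0.4804, -0.2474, 0.014], [0.5253, -0.0944, 0.014]] [ 0.55970423 -0.18655306  0.014     ]
[[0.5603, -0.1304, 0.052], [0.5958, -0.1402, 0.052], [0.5286, -0.2354, 0.052], [0.5642, -0.2452, 0.052]] [ 0.56222489 -0.18779465  0.052     ]
yaw -0.2929377669037705
```

The two cameras agree. The stand is at (0.579, 0.198) with yaw −0.185, and the measured pad height of 0.274 matches what was given. The template is 4 mm toward the nose from the stand's origin. The sledge is at (0.561, −0.187) with yaw −0.29. I close the fingers and go over the pad.

Request:
{"fn": "play_rows", "kwargs": {"series": [[[0,0,0.04,0,0,0,0],[0,0,0.04,0,0,0,0],[0,0,0.04,0,0,0,0],[0.03,-0.037,0,0,0,2,0],[0.03,-0.037,0,0,0,2,0],[0.03,-0.037,0,0,0,2,0],[0.03,-0.037,0,0,0,2,0],[0.03,-0.037,0,0,0,2,0],[0.03,-0.037,0,0,0,0,0],[0.03,-0.037,0,0,0,0,0]]]}}

```text
time: 1.1
tool_pos: [0.4325, 0.3236, 0.3508]
tool_rot: [-0.0, 0.094, 0.996, -0.0]
contact_force: [1.1, 0.3, 0.5]
gripper_width: -0.002
grasp_force: 0.0
```

Request:
{"fn": "play_rows", "kwargs": {"series": [[[0.03,-0.037,0,0,0,0,0],[0.03,-0.037,0,0,0,0,0],[0.03,-0.037,0,0,0,0,0],[0.004,-0.0063,0,0,0,0,0],[0,0,0,0,0,0,0],[0,0,0,0,0,0,0]]]}}

```text
time: 1.7
tool_pos: [0.5252, 0.2087, 0.351]
tool_rot: [-0.0, 0.094, 0.996, 0.0]
contact_force: [-0.9, 0.4, 0.4]
gripper_width: -0.0
grasp_force: 0.0
```

Run:
```python
from h import *
d=grab('wrist','w1')
p=[.5786,.1976,-.1847]; c,s=np.cos(p[2]),np.sin(p[2])
W=lambda x,y,z:[p[0]+c*x-s*y,p[1]+s*x+c*y,z]
print(proj(d,np.array([W(-.059,0,.274),W(-.104,0,.231),W(-.004,.028,.28),W(-.004,-.028,.28),W(-.052,-.06,.018)])).round(1).tolist())
```

```text
[[318.4, 248.0], [318.1, 163.6], [363.6, 334.0], [274.2, 334.4], [269.9, 187.4]]
```

View pics/w1.png

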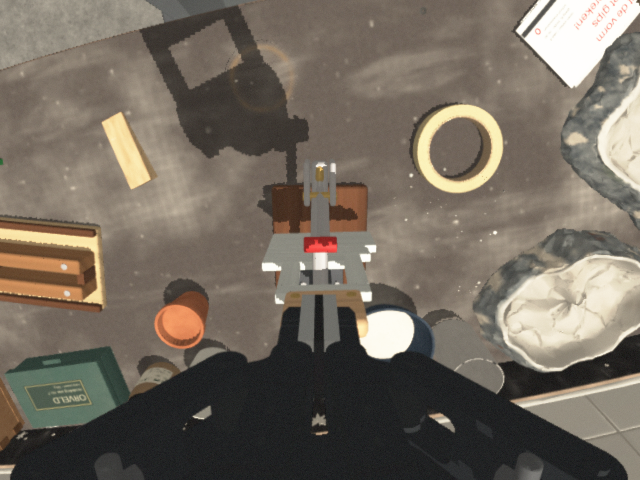

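The wrist view shows the pad at (320,244) against a predicted (318,248), and the nose tip matches within a pixel. The tool is therefore above the pad, so I press down in two stages.

Request:
{"fn": "play_rows", "kwargs": {"series": [[[0,0,-0.03,0,0,0,0],[0,0,-0.03,0,0,0,0],[0,0,-0.01,0,0,0,0],[0,0,-0.008,0,0,0,0],[0,0,-0.008,0,0,0,0],[0,0,-0.008,0,0,0,0],[0,0,-0.008,0,0,0,0]]]}}

```text
time: 2.45
tool_pos: [0.5357, 0.2079, 0.2634]
tool_rot: [0.017, 0.094, 0.995, 0.002]
contact_force: [8.8, -2.5, 14.5]
gripper_width: -0.001
grasp_force: 6.3
```

Request:
{"fn": "play_rows", "kwargs": {"series": [[[0,0,-0.006,0,0,0,0],[0,0,-0.006,0,0,0,0],[0,0,-0.005,0,0,0,0],[0,0,-0.003,0,0,0,0],[0,0,0,0,0,0,0],[0,0,0,0,0,0,0]]]}}

```text
time: 3.05
tool_pos: [0.5255, 0.2081, 0.2288]
tool_rot: [-0.0, 0.094, 0.996, -0.0]
contact_force: [0.2, 0.4, 0.1]
gripper_width: 0.002
grasp_force: 0.0
```

Request:
{"fn": "play_rows", "kwargs": {"series": [[[0,0,0.03,0,0,0,0],[0,0,0.04,0,0,0,0],[0,0,0.04,0,0,0,0],[0,0,0.01,0,0,-6,0.6],[0,0,0,0,0,-8,0.6],[0,0,0,0,0,-8,0.6],[0,0,0,0,0,-8,0.6],[0,0,0,0,0,-8,0.6],[0,0,0,0,0,-8,0.6],[0,0,0,0,0,-8,0.6]]]}}

```text
time: 4.05
tool_pos: [0.5258, 0.208, 0.3495]
tool_rot: [0.0, 0.538, 0.843, 0.0]
contact_force: [-0.0, 0.4, 1.1]
gripper_width: 0.601
grasp_force: 0.0
```

Request:
{"fn": "play_rows", "kwargs": {"series": [[[0,0,0,0,0,-8,0.6],[0,0,0,0,0,-8,0.6],[0,0,0,0,0,-8,0.6],[0,0,0,0,0,-8,0.6],[0,0,0,0,0,-4,0.6],[0,0,0,0,0,0,0.6],[0,0,0,0,0,0,0.6]]]}}

```text
time: 4.75
tool_pos: [0.5258, 0.208, 0.3495]
tool_rot: [0.0, 0.77, 0.638, 0.0]
contact_force: [-0.5, -0.1, -0.1]
gripper_width: 0.604
grasp_force: 0.0
```

Run:
```python
from h import *
st=manip.state(); print(st['tool_pos'],st['tool_rot'],st['gripper_width'],st['contact_force'])
d=grab('wrist','w2'); e=grab('side','s2')
p=[.5786,.1976,-.1847]; c,s=np.cos(p[2]),np.sin(p[2])
W=lambda x,y,z:[p[0]+c*x-s*y,p[1]+s*x+c*y,z]
print(proj(d,np.array([W(-.004,.028,.28),W(-.004,-.028,.28),W(-.025,0,.221),W(-.104,0,.231)])).round(1).tolist())
im=np.zeros((600,800,3),np.uint8); im[:360,:480]=cv2.resize(d['frame'],(480,360))
im[:600,480:800]=cv2.resize(e['frame'][150:270,280:344],None,fx=5,fy=5,interpolation=cv2.INTER_CUBIC)
cv2.imwrite('pics/c3.png',im)
```

```text
[0.52582    0.20802711 0.34945836] [3.00489686e-05 7.69941659e-01 6.38114278e-01 9.34099806e-05] 0.6037567101437505 [-0.53538879 -0.1039997  -0.07461035]
[[410.0, 208.9], [403.6, 299.7], [360.3, 228.5], [249.0, 232.9]]
```

View pics/c3.png

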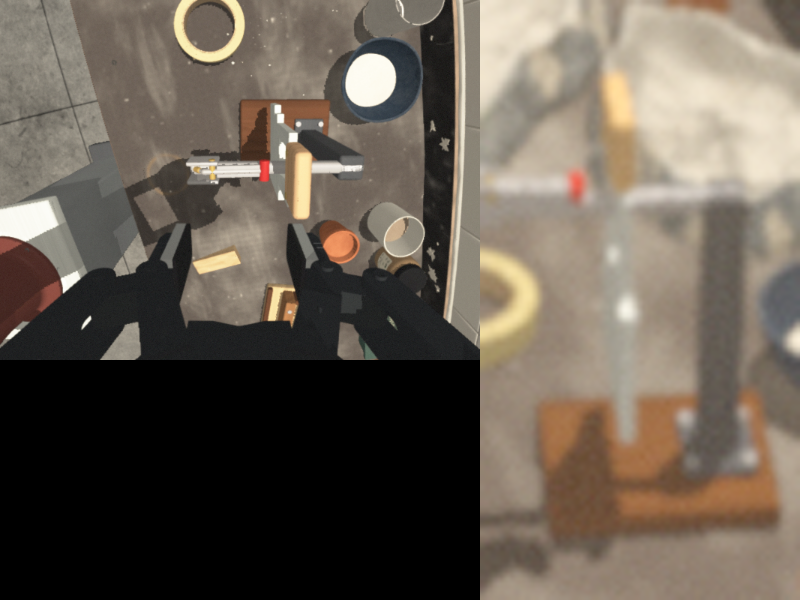

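The keeper is open: the pad lies along the arm at (265,170) in the scaled wrist view. The grip is slightly off the prediction, so I zoom in to measure it.

Run:
```python
from h import *
d=load('w2'); f=d['frame']
cv2.imwrite('pics/c4.png',cv2.resize(f[180:300,340:440],None,fx=5,fy=5,interpolation=cv2.INTER_CUBIC))
```

```text
(no output)
```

View pics/c4.png

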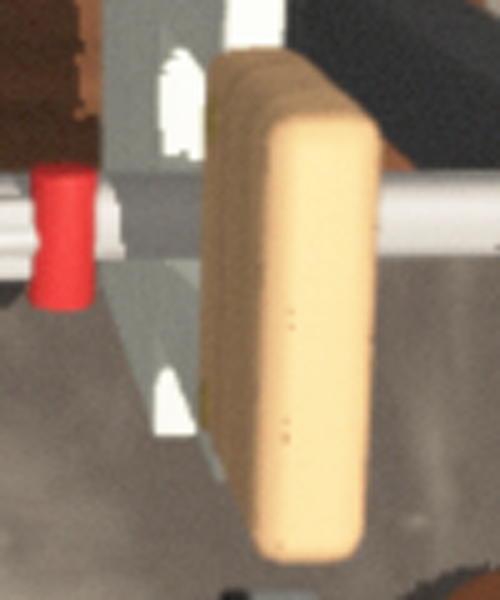

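The grip's top face spans crop (324,116) to (310,558), centre (317,337).

Run:
```python
from h import *
d=load('w2'); p=[.5786,.1976,-.1847]; c,s=np.cos(p[2]),np.sin(p[2])
def rep(n,u,v,z):
    X=atz(d,340+(u+.5)/5-.5,180+(v+.5)/5-.5,z); D=X[:2]-p[:2]; print(n,X.round(4),(c*D[0]+s*D[1]).round(4),(-s*D[0]+c*D[1]).round(4)); return X
a=rep('end+',324,116,.28);b=rep('end-',310,558,.28); v=a-b; print('yaw',np.arctan2(-v[0],v[1]),'len',np.linalg.norm(v), (a+b)/2)
rep('armN',440,175,.215);rep('armS',440,255,.215);rep('pad',63,237,.22)
T=load('top0'); 
for dx in(0,):
    S=load('s2')
    G=tri((T,238.6,221.4),(S,280+(612+.5-480)/5-.5,150+(78+.5)/5-.5)); print(G)
```

```text
end+ [0.5772 0.2299 0.28  ] -0.0074 0.0315
end- [0.569  0.1766 0.28  ] -0.0056 -0.0224
yaw -0.15248822250518188 len 0.0538979650759333 [0.57306538 0.20327713 0.28      ]
armN [0.6049 0.2017 0.215 ] 0.0251 0.0088
armS [0.6036 0.1894 0.215 ] 0.0261 -0.0034
pad [0.5485 0.2041 0.22  ] -0.0308 0.0009
[0.5722282  0.19739762 0.29249064]
```

Request:
{"fn": "play_rows", "kwargs": {"series": [[[0.024,-0.0035,0,0,0,0,0.6],[0.024,-0.0035,0,0,0,0,0.6],[0,0,0,0,0,0,0.6],[0,0,-0.03,0,0,0,0.6],[0,0,-0.03,0,0,0,0.6],[0,0,-0.02,0,0,0,0.6],[0,0,-0.02,0,0,0,0.6],[0,0,-0.008,0,0,0,0.6],[0,0,0,0,0,0,0.6]]]}}

```text
time: 5.75
tool_pos: [0.5727, 0.201, 0.2399]
tool_rot: [-0.001, 0.77, 0.638, -0.001]
contact_force: [-0.2, 0.7, -0.3]
gripper_width: 0.602
grasp_force: 0.0
```

Request:
{"fn": "play_rows", "kwargs": {"series": [[[0,0,0,0,0,0,0.4],[0,0,0,0,0,0,0.3],[0,0,0,0,0,0,0.2],[0,0,0,0,0,0,0.1],[0,0,0,0,0,0,0],[0,0,0,0,0,0,0],[0,0,0,0,0,0,0]]]}}

```text
time: 6.45
tool_pos: [0.5744, 0.2011, 0.2428]
tool_rot: [0.001, 0.77, 0.638, 0.001]
contact_force: [0.1, 0.5, 6.2]
gripper_width: 0.154
grasp_force: 59.0
```

Grasped: the opening of 0.154 corresponds to about 13 mm and the grip force is 59 N. I lift 27 mm and check before drawing it off.

Request:
{"fn": "play_rows", "kwargs": {"series": [[[0,0,0.007,0,0,0,0],[0,0,0.007,0,0,0,0],[0,0,0.007,0,0,0,0],[0,0,0.005,0,0,0,0],[0,0,0,0,0,0,0],[0,0,0,0,0,0,0]]]}}

```text
time: 7.05
tool_pos: [0.5737, 0.201, 0.2673]
tool_rot: [-0.0, 0.77, 0.638, -0.0]
contact_force: [-0.6, -0.9, -2.8]
gripper_width: 0.153
grasp_force: 58.6
```

Run:
```python
from h import *
print(manip.state()['tool_pos'])
d=grab('wrist','w3'); e=grab('side','s3')
im=np.zeros((600,800,3),np.uint8); im[:360,:480]=cv2.resize(d['frame'],(480,360))
im[:600,480:800]=cv2.resize(e['frame'][150:270,280:344],None,fx=5,fy=5,interpolation=cv2.INTER_CUBIC)
cv2.imwrite('pics/c5.png',im)
```

```text
[0.57374999 0.2009974  0.26726108]
```

View pics/c5.png

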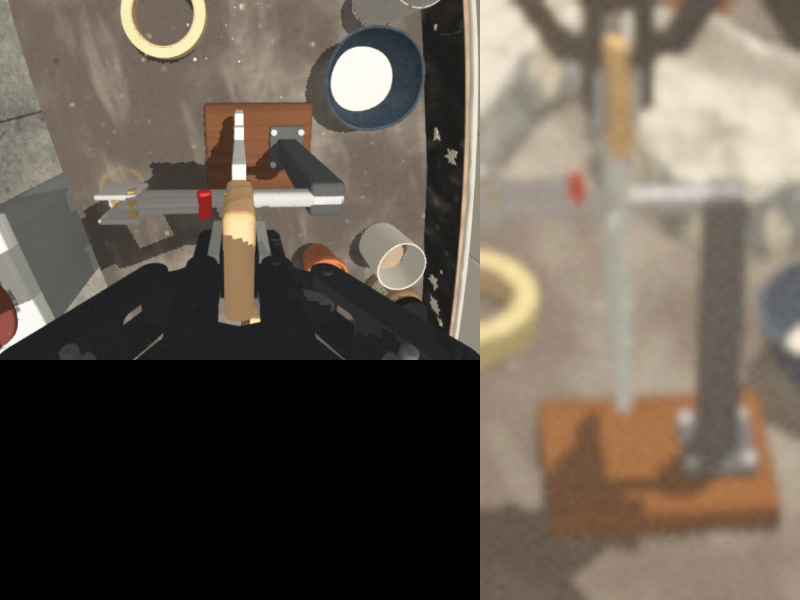

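Lifted: the vertical force of about −2.8 N matches the template's weight, and it hangs free of the arm. I draw it off along −x of the stand.

Request:
{"fn": "play_rows", "kwargs": {"series": [[[-0.007,0.0013,0.002,0,0,0,0],[-0.015,0.0028,0,0,0,0,0],[-0.015,0.0028,0,0,0,0,0],[-0.015,0.0028,0,0,0,0,0],[-0.015,0.0028,0,0,0,0,0],[-0.018,0.0033,0,0,0,0,0],[-0.018,0.0033,0,0,0,0,0],[-0.018,0.0033,0,0,0,0,0],[-0.018,0.0033,0,0,0,0,0],[-0.018,0.0033,0,0,0,0,0]]]}}

```text
time: 8.15
tool_pos: [0.4155, 0.2301, 0.2692]
tool_rot: [-0.0, 0.77, 0.638, -0.0]
contact_force: [0.1, 0.3, -2.8]
gripper_width: 0.156
grasp_force: 58.6
```

Request:
{"fn": "play_rows", "kwargs": {"series": [[[0,0,0,0,0,0,0],[0,-0.005,0.02,0,0,0,0],[0,-0.015,0.02,0,0,0,0],[0,-0.03,0,0,0,0,0],[0,-0.03,0,0,0,0,0],[0,-0.03,0,0,0,0,0],[0,-0.03,0,0,0,0,0],[0,-0.03,0,0,0,0,0],[0.01,-0.03,0,0,0,-1,0],[0.02,-0.03,0,0,0,-1,0]]]}}

```text
time: 9.15
tool_pos: [0.4467, -0.0014, 0.3098]
tool_rot: [0.001, 0.782, 0.624, 0.001]
contact_force: [0.9, -0.1, -2.9]
gripper_width: 0.159
grasp_force: 59.1
```

Request:
{"fn": "play_rows", "kwargs": {"series": [[[0.02,-0.03,0,0,0,-1,0],[0.02,-0.03,0,0,0,-1,0],[0.02,-0.03,0,0,0,-1,0],[0.02,-0.03,0,0,0,-1,0],[0.02,-0.03,0,0,0,0,0],[0.015,-0.02,0,0,0,0,0],[0.0005,-0.017,0,0,0,0,0],[0,0,0,0,0,0,0],[0,0,0,0,0,0,0],[0,0,0,0,0,0,0]]]}}

```text
time: 10.15
tool_pos: [0.5619, -0.1863, 0.3095]
tool_rot: [-0.0, 0.803, 0.597, 0.0]
contact_force: [-0.4, 0.0, -3.0]
gripper_width: 0.157
grasp_force: 59.2
```

Run:
```python
from h import *
st=manip.state(); print(st['tool_pos'],st['tool_rot'],st['contact_force'])
d=grab('wrist','w4'); t=grab('top','t4'); e=grab('side','s4')
im=np.zeros((600,800,3),np.uint8); im[:360,:480]=cv2.resize(d['frame'],(480,360))
im[:600,480:800]=cv2.resize(e['frame'][230:380,300:380],None,fx=4,fy=4,interpolation=cv2.INTER_CUBIC)
im[360:600,:400]=cv2.resize(t['frame'][205:265,350:450],None,fx=4,fy=4,interpolation=cv2.INTER_CUBIC)
cv2.imwrite('pics/c6.png',im)
```

```text
[ 0.56192064 -0.18628389  0.30951361] [-4.90727473e-05  8.02561863e-01  5.96568885e-01  1.36882154e-04] [-0.39226568  0.00614645 -2.98556802]
```

View pics/c6.png

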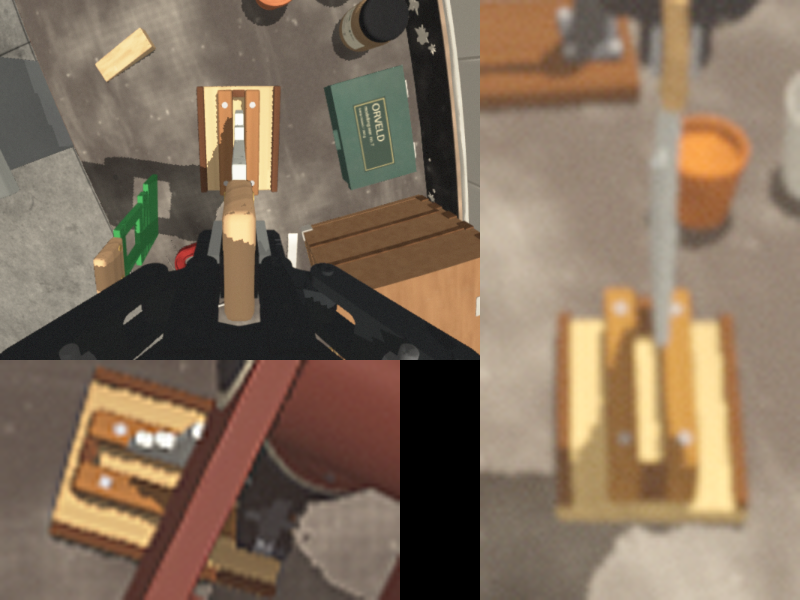

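The template hangs over the sledge. The wrist view shows the far screws at scaled (223,104) and (252,104) on either side of the slot, and the side view shows the lower end at crop (660,343). I check the lateral offset.

Run:
```python
from h import *
st=manip.state(); P=st['tool_pos']; a=-.2923; ex=np.array([np.cos(a),np.sin(a),0]); ey=np.array([-np.sin(a),np.cos(a),0])
d=load('w4'); e=load('s4')
for s in [(297.3,138.7),(336,138.7)]:
    X=atz(d,*s,.052)-P; print('screw',X@ex,X@ey)
B=P.copy(); B[2]=.1375
print('side pred', proj(e,np.array([B-.055*ey-.004*ex,B-.055*ey+.004*ex])),'obs ~344.6,315.4')
print('wrist pred plate bottom +y end', proj(d,np.array([B+.055*ey-.004*ex,B+.055*ey+.004*ex]))*.75)
for sx in(-.0085,.0085): print('slot edge pred wrist',(proj(d,np.array([P+ey*y+ex*sx+[0,0,.052-P[2]] for y in(.065,0)]))*.75).round(1).tolist())
cv2.imwrite('pics/c7.png',cv2.resize(d['frame'][105:265,255:380],None,fx=5,fy=3.75,interpolation=cv2.INTER_CUBIC))
```

```text
screw -0.022524450010104228 0.05654123386240997
screw 0.016255806446754846 0.05645708273742592
side pred [[342.77097682 315.22634731]
 [346.11400743 315.28473006]] obs ~344.6,315.4
wrist pred plate bottom +y end [[236.36780237 109.42112515]
 [243.95132328 109.40717512]]
slot edge pred wrist [[233.4, 97.5], [233.8, 145.7]]
slot edge pred wrist [[246.2, 97.5], [246.0, 145.7]]
```

View pics/c7.png

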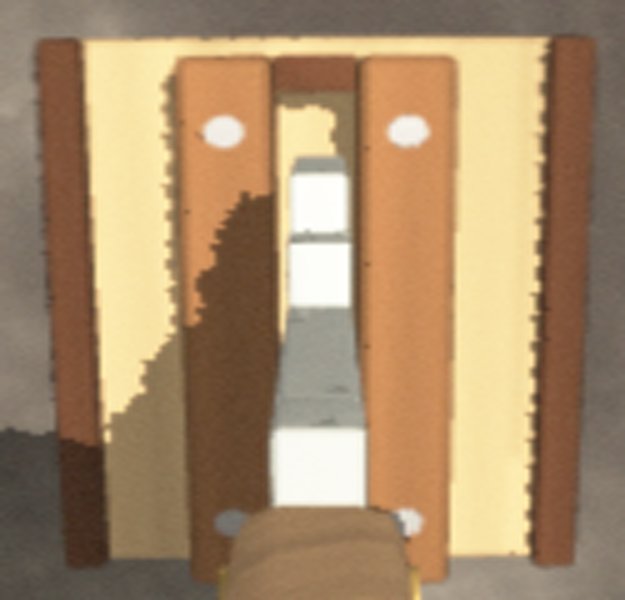

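The slot and the plate's lower edge show the same wrist-camera bias of about −1.7 mm, so they agree to about 0.3 mm. Lowering.

Request:
{"fn": "play_rows", "kwargs": {"series": [[[0,0,-0.02,0,0,0,0],[0,0,-0.025,0,0,0,0],[0,0,-0.02,0,0,0,0],[0,0,-0.01,0,0,0,0],[0,0,-0.008,0,0,0,0],[0,0,-0.006,0,0,0,0],[0,0,-0.006,0,0,0,0],[0,0,0,0,0,0,0]]]}}

```text
time: 11.1
tool_pos: [0.5622, -0.1869, 0.2139]
tool_rot: [-0.0, 0.803, 0.596, -0.0]
contact_force: [-0.4, -0.0, -2.9]
gripper_width: 0.153
grasp_force: 59.2
```

Request:
{"fn": "play_rows", "kwargs": {"series": [[[0,0,-0.005,0,0,0,0],[0,0,-0.005,0,0,0,0],[0,0,-0.005,0,0,0,0],[0,0,-0.004,0,0,0,0],[0,0,-0.003,0,0,0,0],[0,0,0,0,0,0,0]]]}}

```text
time: 11.7
tool_pos: [0.5619, -0.1869, 0.1915]
tool_rot: [-0.001, 0.803, 0.596, -0.0]
contact_force: [-0.7, 0.8, -3.3]
gripper_width: 0.159
grasp_force: 59.2
```

Inserted without contact so far. I continue in small steps until it touches bottom.

Request:
{"fn": "play_rows", "kwargs": {"series": [[[0,0,-0.002,0,0,0,0],[0,0,-0.002,0,0,0,0],[0,0,-0.001,0,0,0,0],[0,0,0,0,0,0,0]]]}}

```text
time: 12.1
tool_pos: [0.5623, -0.187, 0.1872]
tool_rot: [-0.0, 0.803, 0.596, -0.0]
contact_force: [-0.2, 0.8, -2.8]
gripper_width: 0.157
grasp_force: 59.3
```

Request:
{"fn": "play_rows", "kwargs": {"series": [[[0,0,-0.001,0,0,0,0],[0,0,-0.001,0,0,0,0],[0,0,-0.001,0,0,0,0],[0,0,0,0,0,0,0],[0,0,0,0,0,0,0]]]}}

```text
time: 12.6
tool_pos: [0.5629, -0.1874, 0.1869]
tool_rot: [0.001, 0.803, 0.596, 0.0]
contact_force: [-2.5, -0.3, 6.7]
gripper_width: 0.156
grasp_force: 60.7
```

It bottoms at TCP z 0.187, the expected offset. I release gently and retreat straight up.

Request:
{"fn": "play_rows", "kwargs": {"series": [[[0,0,0.001,0,0,0,0],[0,0,0,0,0,0,0.18],[0,0,0,0,0,0,0.22],[0,0,0,0,0,0,0.3],[0,0,0,0,0,0,0.45],[0,0,0,0,0,0,0.5],[0,0,0,0,0,0,0.5]]]}}

```text
time: 13.3
tool_pos: [0.5623, -0.187, 0.1852]
tool_rot: [-0.0, 0.803, 0.596, -0.0]
contact_force: [-0.2, -0.0, -0.8]
gripper_width: 0.497
grasp_force: 0.0
```

Request:
{"fn": "play_rows", "kwargs": {"series": [[[0,0,0.01,0,0,0,0.5],[0,0,0.02,0,0,0,0.5],[0,0,0.03,0,0,0,0.5],[0,0,0.03,0,0,0,0.5],[0,0,0.03,0,0,0,0.5],[-0.03,0,0.01,0,0,0,0.5],[-0.03,0,0,0,0,0,0.5],[0,0,0,0,0,0,0.5],[0,0,0,0,0,0,0.5],[0,0,0,0,0,0,0.5]]]}}

```text
time: 14.3
tool_pos: [0.5028, -0.187, 0.3155]
tool_rot: [0.0, 0.803, 0.596, 0.0]
contact_force: [-0.4, -0.3, -0.3]
gripper_width: 0.5
grasp_force: 0.0
```

Run:
```python
from h import *
d=grab('wrist','w5'); e=grab('side','s5')
im=np.zeros((600,800,3),np.uint8); im[:360,:480]=cv2.resize(d['frame'],(480,360))
im[:600,480:800]=cv2.resize(e['frame'][230:380,300:380],None,fx=4,fy=4,interpolation=cv2.INTER_CUBIC)
im[360:600,:320]=cv2.resize(e['frame'],(320,240))
cv2.imwrite('pics/c8.png',im)
```

```text
(no output)
```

View pics/c8.png

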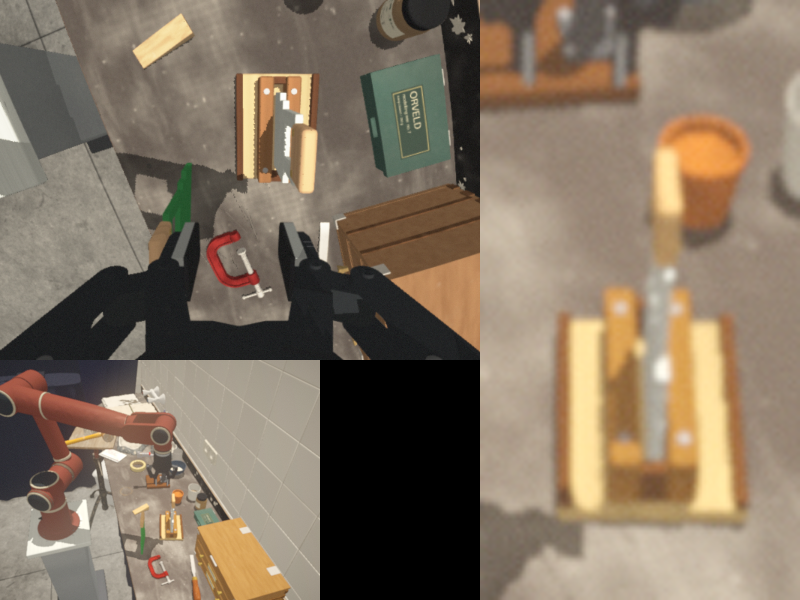

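The template stands in the slot. I check its lean numerically before handing in.

Run:
```python
from h import *
d=load('w5'); e=load('s5'); a=-.2923; ex=np.array([np.cos(a),np.sin(a),0]); ey=np.array([-np.sin(a),np.cos(a),0])
B=np.array([.5623,-.187,0])
for lean in(-.035,0,.035):
    q=[B+ey*y+ex*lean+[0,0,.224] for y in(-.028,.028)]
    w=proj(d,np.array(q))*.75; s=proj(e,np.array(q)); s=(s-[300,230])*4+[480,0]
    print(lean,w.round(0).tolist(),s.round(0).tolist())
```

```text
-0.035 [[266.0, 195.0], [268.0, 129.0]] [[604.0, 205.0], [603.0, 140.0]]
0 [[307.0, 194.0], [311.0, 129.0]] [[664.0, 206.0], [661.0, 141.0]]
0.035 [[347.0, 194.0], [354.0, 129.0]] [[724.0, 207.0], [719.0, 142.0]]
```

The grip's top is observed at (307,190) and (309,127), within a few pixels of the upright prediction. Handing in.

```bash
python3 -c "
from plant import manip
print(manip.job_done())"
```

```text
the job is handed in; nothing more can be done
None
```

The keeper is open, the template stands upright on the bottom of the sledge's slot and is let go, no bystander was touched as far as I could see, and the job is handed in at about 14.5 s; no verdict came back.

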